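Lock a test sieve on its sloping cleaning stand with the quarter-turn hold-down

TASK

Lock the sieve on its sloping stand so that it can be brushed out: take the hold-down from the wooden rest block, pass its T-head lengthwise through the slot at the top of the stand until the flange is fully home in the locating ring, then give it a quarter turn so that its arm points straight down the slope with the rubber pad over the sieve's rim. Let go and leave it so; do not shift the sieve, and do not knock over or push aside the wash bottle, the brush or the tin.

Things in the scene. Friction and masses are not known exactly. Their poses are not given: they have to be found in the camera images.
- stand: grey steel deck, 330 x 236 x 8 mm, on a tube frame, sloping 30 degrees, low edge towards the robot; fixed. Origin: centre of the slot, on the deck's upper face. x up the slope, y level, along the slot, z square out of the deck. The slot goes through the deck, 54 mm along y by 22 mm along x, over 100 mm free below. The deck reaches 275 mm below and 55 mm above the slot centre
- ring (a point): centre of the upper edge of the aluminium locating ring round the slot, 4 mm above the slot centre; the ring is 66 mm inside and 76 mm outside diameter; same axes as the stand
- sieve_rim (a point): round steel test sieve, 210 mm outside diameter at the rim, 50 mm high, loose, lying on the deck against two rubber stops below it. This point: centre of its upper rim's plane, 150 mm down the slope from the slot centre and 50 mm above the deck; z is the sieve's axis
- hold_down_grip (a point): the hold-down (175 to 325 g): a steel stem with T-head, round flange, one-sided arm and, on top, a black bar handle. This point: centre of the handle, 72 mm long (x), 16 mm thick (y), 32 mm tall (z). z up the stem, x along handle, head and arm alike (the arm points to +x). At the start it stands upright in the rest block
- hold_down_seat (a point): centre of the underside of the hold-down's flange (58 mm diameter, 8 mm thick, chamfered), on the stem's axis 97 mm below the handle's centre; same axes. Below it are the neck, 14 mm diameter, and the T-head, 46 mm along x by 14 mm along y, its top 12 mm and its tapered bottom end 26 mm below this point
- hold_down_pad (a point): centre of the underside of the rubber pad (17 mm diameter) near the end of the hold-down's arm, 55 mm out from the stem's axis along x and 53 mm above the flange's underside (so 3 mm clear over the sieve when seated); same axes. The arm ends 63 mm from the axis, is 18 mm wide and its top lies 67 mm above the flange's underside
- rest_block: wooden block, 100 x 82 x 48 mm, fixed to the bench, with a 56 x 24 mm pocket right through it in which the hold-down's head stands, its flange resting on the block's top. Origin: centre of the underside; x along the pocket's length, z up
- wash_bottle: white wash bottle, body 66 mm diameter, 208 mm tall with its spout, standing loose near the stand. Origin on the bench below it, the body's axis 26 mm from there along +y
- sieve_brush: round wooden-handled sieve brush, 175 x 31 mm, lying loose near the stand. Origin: centre of its underside, y along it
- tin: aluminium moisture tin with lid, 67 mm diameter, 44 mm tall, loose. Origin: centre of its underside
Mind the look-alikes: they are no part of the job. Leave any blue look-alike of the part that bears hold_down_grip alone.

How it is judged (in metres and radians):
On the way:
1. the T-head has gone lengthwise through the slot: flange down in the locating ring, arm still within 25 degrees of the slot's direction (distance between hold_down_seat and stand below 0.01 m and z of hold_down_seat in the frame of stand below 0.005 m and angle between the x axis of hold_down_seat and the y axis of stand, either way round below 0.44 rad), for 0.1 s.
At the end, for the whole second after the job is handed in: Flange home in the ring (within 8 mm of the slot centre, stem within 6 degrees of square to the deck), arm within 17 degrees of straight down the slope with the pad over the rim (within 103 mm of the rim's centre), sieve within 12 mm of its place (distance between hold_down_seat and stand below 0.008 m and angle between the z axis of hold_down_seat and the z axis of stand, either way round below 0.1 rad and angle between the x axis of hold_down_seat and the x axis of stand, either way round below 0.3 rad and distance between hold_down_pad and sieve_rim below 0.103 m and distance of sieve_rim from where it was at the start of the episode below 0.012 m); the robot touches nothing.
It fails at once if the sieve is pushed more than 25 mm out of its place (distance of sieve_rim from where it was at the start of the episode above 0.025 m).
It fails at once if the wash bottle is knocked over or pushed more than 40 mm (angle between wash_bottle's own z axis and vertical above 0.5 rad or distance of wash_bottle from where it was at the start of the episode above 0.04 m).
It fails at once if the brush or the tin is pushed more than 40 mm (distance of any of sieve_brush, tin from where it was at the start of the episode above 0.04 m).
It also fails if it takes over 48 s, if anything falls off the work surface, if the arm or the gripper's body presses on something with over 40 N, if the wrist force passes 120 N, or if a joint passes its speed limit or range.

ROBOT

A 7-joint arm with a two-finger parallel gripper is mounted at the origin on a cart in front of the work surface, level with it; the furniture and walls round the work are solid. World frame = base frame: x ahead of the robot, y to its left, z up, the work surface at z = 0. Lengths are in mm, angles in rad, forces in N, time in s.
With the tool pointing down it reaches from about 400 to 875 mm from the base axis. Payload 4.4 kg.
Tool frame: the origin (TCP) lies on the centre line of the jaws, within the pads' length; the fingertips stand 25 mm ahead of it and the grasp point (between the pads) lies 6 mm ahead of it; x points along the fingers, y is the direction in which the jaws open and shut, and the axes are right-handed (so a half turn about x gives the same grasp; the last joint's range is limited). The gripper opens to 85 mm and grips with 20 to 120 N. Pads are 22 mm wide; open, the fingers measure 114 mm over their backs; the gripper's body (76 mm by 85 mm) begins 54 mm behind the grasp point. The pads swing forward as they close: fully open they stand 13 mm farther back than shut.
Start: joints at [1.204, 0.628, 0.038, 1.517, -0.027, 0.996, -0.02], TCP at [192.612, -620.821, 256.313] pointing down, gripper open.
Joint ranges: [-3.06, 3.06], [-0.37, 2.12], [-1.25, 1.32], [0.18, 2.47], [-1.1, 4.24], [0.23, 1.98], [-2.94, 2.94]. Speed limits (rad/s): [2.57, 2.57, 3.14, 3.14, 3.14, 3.14, 3.14].

INTERFACE

Orientations are given as [roll, pitch, yaw] about the fixed x, y, z axes, in that order (R = Rz(yaw) Ry(pitch) Rx(roll)).
In Python, from cell import * gives the robot as it stands. The module is installed in compiled form; this text tells all that it offers.
- The arm moves only by the tool jog_arm, never from a script. Its argument "series" is a list of rows, each a list of 3 entries, a list of its own where there are three numbers: the turn, a rotation vector about the tool's x, y, z in degrees, then the shift along the tool's x, y, z in mm, then the gripper's target within -1 to 1 (shut at 1, half-way at 0, fully open at -1). In form: [[[rx, ry, rz], [dx, dy, dz], hand], ...]. A call has 1 to 8 rows; each row shifts and turns the commanded pose from where the row before left it, along the tool's axes as they then stand; what a row does not reach is not made up. A row lasts 1/8 s, in which the tool goes at most 62.5 mm and 10.7 degrees, less where a joint would pass 70% of its speed; a pose out of reach is approached as far as the arm can. A call is refused whole if a number of a shift passes 62.5 or a number of a turn 10.7, either way. A call with a gripper value outside its range is refused whole. The fingers move at their own pace and stop on an object; the grip force is fixed at half the most. Time passes only in rows, so rows that do not move let the fingers close. It gives the time, the measured TCP pose, the force and the opening at its end, in the units of the state.
- read_state(): the state, without advancing time (a new reading comes with each control period).
- get_image(name): name is "side" or "top"; returns a dict with "img" (384x512x3 uint8, red, green, blue), "range_z" (384x512 float32, mm along the optical axis (not along the pixel's ray), 0 where there is no reading), "fovy" (degrees; the focal length in pixels is half the picture's height over the tangent of half this angle, whatever the lens; pixels are square), "cx", "cy" (the principal point, pixels), "k1" (the pictures are not rectified: a ray, as slopes to the right and down, at radius r is drawn at 1 + k1 r^2 times it, then the intrinsics apply), "cam_to_world" (4x4, takes a point from camera to world coordinates). Camera axes: x right, y up, looking along -z (the intrinsics and any distortion apply to the point x, -y, -z); pixel columns grow to the right and rows downward; lengths in mm; the calibration is good to about 2 mm. A picture is of the moment at which its call begins.
- finish_job(): hands the job in, once; it reports no verdict.
The state is a dict: "clock": time; "qpos": joint angles; "qd": joint speeds; "tau": joint torques, N m; "eef_pos": TCP position; "tool_rot": TCP orientation; "force": force on the tool from outside, world axes, zero at the start; "torque": the same for the moment, N m; "width": finger opening in mm.
Only numpy, scipy, OpenCV 4.12 (cv2) and the standard library are available. Lean on these libraries where they do the work, as an engineer would, in place of code of your own. Each camera call takes 0.05 s, during which the arm holds its last target. There are 200 camera calls.

## Working session

There is one attempt and no reset: what is moved stays moved. The work goes in short steps, Python scripts to look and compute and a tool call to move; the robot and the scene stay as the last step left them, time stands still between calls to the robot, and variables do not carry over. Pictures are saved under pics/ and viewed, about 8 in all and at most 12, crops included, and the job is handed in when it is done.

Besides the shell and the picture viewer there is one more tool, called after "Request:" as name(argument=value, ...) on one line, values as JSON. jog_arm: Moves the arm, as the interface text tells. Its arguments: {"type":"object","properties":{"series":{"type":"array"}},"required":["series"]}

```bash
mkdir -p pics; cat > h.py <<'E'
from cell import *
import numpy as np, cv2
from scipy.spatial.transform import Rotation as R
def cloud(d):
    h,w=d["range_z"].shape; f=h/2/np.tan(np.radians(d["fovy"])/2)
    K=np.array([[f,0,d["cx"]],[0,f,d["cy"]],[0,0,1]])
    v,u=np.mgrid[:h,:w].astype(float)
    n=cv2.undistortPoints(np.stack([u.ravel(),v.ravel()],1)[:,None],K,np.array([d["k1"],0,0,0,0.]))[:,0]
    z=d["range_z"].ravel()
    P=np.stack([n[:,0]*z,-n[:,1]*z,-z],1); T=np.array(d["cam_to_world"])
    W=P@T[:3,:3].T+T[:3,3]; W[z==0]=np.nan
    return W.reshape(h,w,3)
def save(img,name): cv2.imwrite("pics/"+name,cv2.cvtColor(img,cv2.COLOR_RGB2BGR))
E
python3 - <<'E'
from h import *
for n in("side","top"):
    d=get_image(n); save(d["img"],n+"0.png"); np.savez(n+"0.npz",img=d["img"],W=cloud(d)); print(n,d["fovy"],d["k1"],np.round(d["cam_to_world"],3).tolist())
s=read_state(); print({k:np.round(v,3).tolist() for k,v in s.items()})
E
```

```text
side 43.15436943355986 0.05326615090381622 [[-0.998, 0.023, -0.051, 433.344], [-0.053, -0.684, 0.728, 1765.613], [-0.018, 0.729, 0.684, 1631.355], [0.0, 0.0, 0.0, 1.0]]
top 42.48503271778807 0.044290297655286824 [[0.006, 0.998, -0.068, 422.972], [-1.0, 0.006, 0.004, 187.165], [0.005, 0.068, 0.998, 1876.962], [0.0, 0.0, 0.0, 1.0]]
{'clock': 0.1, 'qpos': [1.204, 0.629, 0.038, 1.518, -0.027, 0.996, -0.02], 'qd': [-0.0, -0.003, -0.0, -0.002, 0.003, 0.001, -0.002], 'tau': [0.003, -56.453, 1.23, -19.397, 0.011, 0.005, -0.0], 'eef_pos': [192.436, -620.338, 255.494], 'tool_rot': [-1.562, 1.569, 1.881], 'force': [0.096, 0.08, 0.977], 'torque': [-0.032, 0.045, -0.012], 'width': 85.309}
```

View pics/side0.png

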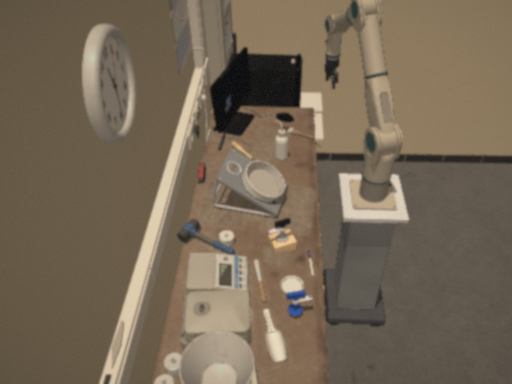

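View pics/top0.png

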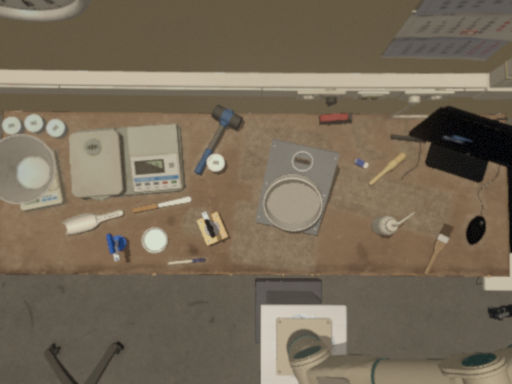

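Side view: the hold-down (black handle, wooden block) is at about (282,235), with the blue look-alike at (295,300). Top view: hold-down at (211,226), blue one at (117,245), stand slot at (302,160), sieve at (294,203), tin at (216,162), bottle at (386,226) and brush at (387,168). By its black handle and wooden block, I choose the one at top (211,226). Next is a close crop to check that, plus measurements.

```bash
python3 - <<'E'
from h import *
S=np.load("side0.npz");T=np.load("top0.npz")
a=cv2.resize(T["img"][200:255,180:245],(400,338),interpolation=cv2.INTER_CUBIC)
b=cv2.resize(S["img"][210:255,255:310],(400,327),interpolation=cv2.INTER_CUBIC)
c=cv2.resize(T["img"][135:240,250:350],(400,420),interpolation=cv2.INTER_CUBIC)[:230]
c2=cv2.resize(S["img"][140:220,205:295],(400,355),interpolation=cv2.INTER_CUBIC)[:230]
save(np.vstack([np.hstack([a[:327],b]),np.hstack([c,c2])]),"crop1.png")
W=T["W"]
def pr(W,pts):
    for n,u,v in pts: print(n,u,v,np.round(W[v,u],1))
pr(W,[("tin",216,162),("bottle",386,226),("brush",387,168),("blue",117,245),("sievec",294,203),("slot",302,160)])
# stand plane fit from top view deck pixels
for nm,D in(("top",T),("side",S)):
    W=D["W"]; m=np.isfinite(W[...,0])&(W[...,0]>350)&(W[...,0]<800)&(abs(W[...,1]-0)<220)&(W[...,2]>15)&(W[...,2]<300)
    P=W[m]; best=None; rng=np.random.default_rng(0)
    for _ in range(800):
        p=P[rng.choice(len(P),3,False)]; n=np.cross(p[1]-p[0],p[2]-p[0]); l=np.linalg.norm(n)
        if l<1: continue
        n/=l; n*=np.sign(n[2])
        if abs(np.degrees(np.arccos(n[2]))-30)>6: continue
        k=abs((P-p[0])@n)<3
        if best is None or k.sum()>best.sum(): best=k
    Q=P[best]; c=Q.mean(0); n=np.linalg.svd(Q-c)[2][2]; n*=np.sign(n[2])
    print(nm,"plane",len(Q),c.round(1),n.round(4),np.degrees(np.arccos(n[2])).round(2), "yaw",np.degrees(np.arctan2(-n[1],-n[0])).round(2))
    # hold-down region
    m=np.isfinite(W[...,0])&(W[...,0]>330)&(W[...,0]<560)&(W[...,1]>180)&(W[...,1]<420)&(W[...,2]>20)
    v,u=np.nonzero(m); P=W[m]
    for lo,hi in((20,40),(40,52),(52,65),(65,100),(100,125),(125,150),(150,180)):
        k=(P[:,2]>=lo)&(P[:,2]<hi); 
        if k.sum(): print(lo,hi,k.sum(),P[k].mean(0).round(1),P[k].min(0).round(),P[k].max(0).round())
    k=P[:,2]>130
    if k.sum()>3: print("px",u[k].min(),u[k].max(),v[k].min(),v[k].max(), cv2.minAreaRect(P[k,:2].astype(np.float32)))
E
```

```text
tin 216 162 [680.3 331.3  41.5]
bottle 386 226 [ 443.9 -269.2  161.4]
brush 387 168 [ 663.2 -310.8   28.6]
blue 117 245 [369.9 690.1  46.9]
sievec 294 203 [525.6  43.5  92.9]
slot 302 160 [695.4   5.9   3.6]
top plane 2435 [595.8  39.  129.5] [-0.4714  0.1037  0.8758] 28.86 yaw -12.41
20 40 28 [427.4 305.6  34.2] [375. 180.  22.] [479. 385.  40.]
40 52 299 [431.2 338.4  47.3] [375. 180.  40.] [493. 396.  52.]
52 65 161 [435.8 338.9  55.9] [379. 181.  52.] [489. 398.  65.]
65 100 3 [422.7 350.8  66.1] [416. 330.  66.] [434. 363.  67.]
100 125 50 [470.6 356.7 114.5] [430. 330. 103.] [491. 374. 125.]
125 150 17 [434.9 338.9 139.7] [405. 324. 130.] [465. 359. 150.]
150 180 91 [433.  342.9 159.6] [402. 326. 150.] [464. 362. 173.]
px 204 215 219 237 ((432.76898193359375, 343.1567687988281), (68.26422119140625, 23.092529296875), 16.120769500732422)
side plane 838 [598.3  44.8 127.6] [-0.4749  0.0946  0.8749] 28.96 yaw -11.27
20 40 99 [441.3 363.2  30.9] [377. 181.  20.] [496. 404.  40.]
40 52 222 [435.7 349.1  46.8] [378. 180.  40.] [497. 401.  52.]
52 65 97 [437.4 346.8  56.6] [387. 181.  52.] [511. 401.  64.]
65 100 23 [448.4 337.   81.9] [422. 180.  66.] [538. 371. 100.]
100 125 75 [459.1 358.3 112.4] [423. 335. 102.] [495. 377. 124.]
125 150 54 [434.9 350.8 139.9] [402. 333. 125.] [469. 367. 150.]
150 180 65 [435.3 348.4 158.1] [403. 324. 150.] [469. 370. 168.]
px 274 290 218 227 ((436.1898498535156, 345.5617370605469), (73.69390869140625, 27.288070678710938), 24.6512508392334)
```

View pics/crop1.png

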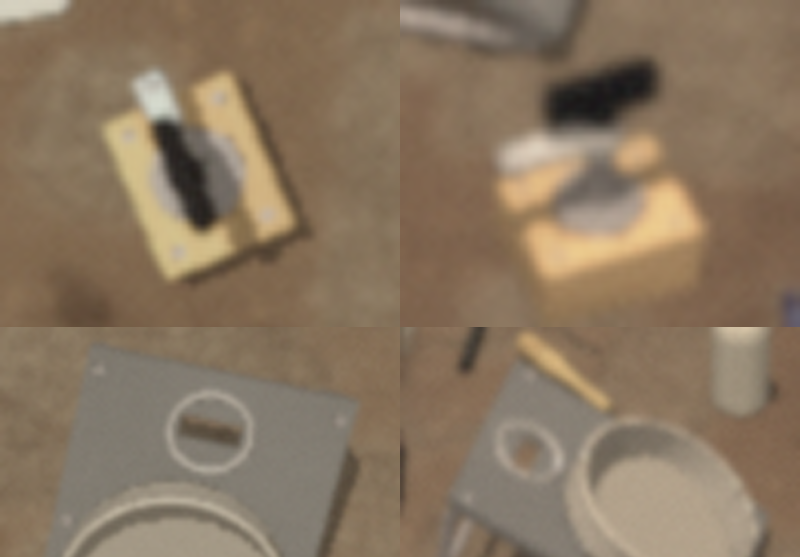

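The crop shows a black handle and grey arm on the wooden block, with the arm pointing to the upper left (world +x). This is the right part. I'll now refine the stand and hold-down poses.

```bash
python3 - <<'E'
from h import *
for nm in("top","side"):
    D=np.load(nm+"0.npz"); W=D["W"]; I=D["img"].astype(int)
    fin=np.isfinite(W[...,0])
    yaw=np.radians(-12)
    for it in range(6):
        X=np.array([np.cos(yaw)*np.cos(np.pi/6),np.sin(yaw)*np.cos(np.pi/6),.5]); Y=np.array([-np.sin(yaw),np.cos(yaw),0]); Z=np.cross(X,Y)
        if it==0: o=np.array([597,42,128.5])
        L=(W-o)@np.stack([X,Y,Z],1)
        m=fin&(abs(L[...,2])<9)&(abs(L[...,0])<300)&(abs(L[...,1])<200)
        n_,lab,st,_=cv2.connectedComponentsWithStats(m.astype(np.uint8)); k=1+np.argmax(st[1:,4]); m=lab==k
        o=o+Z*np.median(L[m][:,2])
        pts=L[m][:,:2].astype(np.float32); r=cv2.minAreaRect(pts)
        a=(r[2]+45)%90-45
        yaw+=0.7*np.radians(a)
    # free plane fit
    P=W[m];c=P.mean(0);n=np.linalg.svd(P-c)[2][2];n*=np.sign(n[2])
    print(nm,"yaw",np.degrees(yaw).round(2),"rect",r,"free tilt",np.degrees(np.arccos(n[2])).round(2),np.degrees(np.arctan2(-n[1],-n[0])).round(2),m.sum())
    xl=np.percentile(pts[:,0],[0.5,99.5]); yl=np.percentile(pts[:,1],[.5,99.5]); print("ext",xl,yl)
    # ring: bright pixels; fit circle in plane coords using L with ray-plane (approx by L itself)
    cx=xl[1]-55; cy=yl.mean()
    g=I.sum(2); q=fin&(np.hypot(L[...,0]-cx,L[...,1]-cy)<50)
    rr=np.hypot(L[...,0]-cx,L[...,1]-cy); base=np.median(g[q&(rr>42)])
    b=q&(g>base+50); B=L[b]
    if b.sum()>8:
        A=np.c_[2*B[:,:2],np.ones(len(B))]; s=np.linalg.lstsq(A,(B[:,:2]**2).sum(1),rcond=None)[0]
        print("ring n",b.sum(),"c",s[:2],"r",np.sqrt(s[2]+s[:2]@s[:2]),"world",(o+s[0]*X+s[1]*Y).round(1))
    print("slot from edges",(o+cx*X+cy*Y).round(1))
    # sieve rim top: near z=50
    q=fin&(abs(L[...,2]-50)<6)&(np.hypot(L[...,0]-cx+150,L[...,1]-cy)<140); p=L[q][:,:2].astype(np.float32); (cc,rad)=cv2.minEnclosingCircle(p); print("sieve",cc,rad,(o+cc[0]*X+cc[1]*Y+50*Z).round(1), cc[0]-cx,cc[1]-cy)
    # block
    q=fin&(abs(W[...,2]-48)<6)&(np.hypot(W[...,0]-433,W[...,1]-344)<75); print("block",cv2.minAreaRect(W[q][:,:2].astype(np.float32)),W[q][:,2].mean())
    q=fin&(W[...,2]>128)&(np.hypot(W[...,0]-433,W[...,1]-344)<60)&(I.sum(2)<150); p=W[q]; u=np.linalg.svd(p[:,:2]-p[:,:2].mean(0))[2][0]; print("handle",p.mean(0),np.percentile(p[:,2],95),np.degrees(np.arctan2(u[1],u[0])))
    q=fin&(abs(W[...,2]-115)<9)&(np.hypot(W[...,0]-433,W[...,1]-344)<75);print("arm",np.median(W[q],0),W[q].max(0))
E
```

```text
top yaw -11.86 rect ((-24.171310424804688, -5.70458984375), (333.8774719238281, 236.77650451660156), 0.001043953699991107) free tilt 29.99 -11.63 2792
ext [-188.87865372  141.47441635] [-122.2058102   112.18430401]
ring n 140 c [82.89286496 -4.29872553] r 36.61236471965331 world [666.6  23.  169.5]
slot from edges [669.5  21.6 171.3]
sieve (-63.37698745727539, -4.380842685699463) 106.05242919921875 [518.2  54.1 139.7] -149.85140380859374 0.6299104118347145
block ((433.3608093261719, 343.5209655761719), (99.56148529052734, 82.03398132324219), 23.45660400390625) 48.64358163806549
handle [432.61086198 340.85332667 159.79922763] 168.65558638347005 -156.41580467499023
arm [475.91359788 360.76826184 114.24825263] [490.50279635 373.98459026 122.56868243]
side yaw -13.33 rect ((-23.833908081054688, -2.5614242553710938), (250.02194213867188, 333.0086669921875), 89.96250915527344) free tilt 30.15 -11.62 1138
ext [-187.96437965  140.3522406 ] [-121.82772503  119.14647186]
ring n 76 c [83.98759576 -3.40683756] r 38.8612970664561 world [668.1  21.7 168.5]
slot from edges [669.8  23.4 169.2]
sieve (-62.1719970703125, -3.4698991775512695) 107.97492980957031 [520.6  56.5 138.7] -147.52423767089846 -2.129272594451919
block ((435.7523498535156, 346.5476989746094), (103.91504669189453, 88.13986206054688), 20.475053787231445) 47.82486689865371
handle [434.59400626 350.5980136  151.82436801] 163.1061272761133 24.954462692311964
arm [460.79399719 358.33081028 112.59668123] [494.86512176 377.14968782 123.82844108]
```

```bash
cat >> h.py <<'E'
def pose():
    s=read_state(); return np.array(s["eef_pos"]),R.from_euler("xyz",s["tool_rot"]),s
def down(yawy,axis=(0,0,-1)):   # tool x = axis, tool y along given horizontal yaw (deg)
    x=np.array(axis,float); x/=np.linalg.norm(x); y=np.array([np.cos(np.radians(yawy)),np.sin(np.radians(yawy)),0]); y-=x*(x@y); y/=np.linalg.norm(y)
    return R.from_matrix(np.stack([x,y,np.cross(x,y)],1))
def plan(wps,p=None,r=None):     # wps: (pos, R, nrows)
    if p is None: p,r,_=pose()
    for q,t,n in wps:
        dv=(r.inv()*t).as_rotvec()
        out=[]; pp=p; rr=r
        for i in range(1,n+1):
            pn=p+(np.array(q)-p)*i/n; rn=r*R.from_rotvec(dv*i/n)
            out.append([np.degrees((rr.inv()*rn).as_rotvec()).round(1).tolist(),rr.inv().apply(pn-pp).round(1).tolist()]); pp,rr=pn,rn
        print(out); p,r=np.array(q,float),t
YS=-11.8; SLOT=np.array([668.,22.3,169.5])
a,b=np.radians(YS),np.pi/6
SX=np.array([np.cos(a)*np.cos(b),np.sin(a)*np.cos(b),np.sin(b)]); SY=np.array([-np.sin(a),np.cos(a),0]); SZ=np.cross(SX,SY)
E
python3 - <<'E'
from h import *
p,r,s=pose(); print(r.as_matrix().round(3).tolist())
for yy in (113.3,-66.7):
    print("g",yy); print(np.degrees((r.inv()*down(yy)).as_rotvec()).round(1))
g=down(-66.7)
# keep orientation, arc
plan([([300,-500,420],r,4),([500,-200,420],r,6),([520,100,420],r,5),([434,345,300],r,6)])
E
```

```text
[[-0.001, 0.296, -0.955], [0.002, -0.955, -0.296], [-1.0, -0.002, 0.0]]
g 113.3
[1.739e+02 1.000e-01 0.000e+00]
g -66.7
[-6.1 -0.   0.1]
[[[0.0, 0.0, 0.0], [-41.1, -20.8, -34.6]], [[0.0, 0.0, 0.0], [-41.1, -20.8, -34.6]], [[0.0, 0.0, 0.0], [-41.1, -20.8, -34.6]], [[0.0, 0.0, 0.0], [-41.1, -20.8, -34.6]]]
[[[0.0, 0.0, 0.0], [0.1, -37.9, -46.6]], [[0.0, 0.0, 0.0], [0.1, -37.9, -46.6]], [[0.0, 0.0, 0.0], [0.1, -37.9, -46.6]], [[0.0, 0.0, 0.0], [0.1, -37.9, -46.6]], [[0.0, 0.0, 0.0], [0.1, -37.9, -46.6]], [[0.0, 0.0, 0.0], [0.1, -37.9, -46.6]]]
[[[0.0, 0.0, 0.0], [0.1, -56.1, -21.6]], [[0.0, 0.0, 0.0], [0.1, -56.1, -21.6]], [[0.0, 0.0, 0.0], [0.1, -56.1, -21.6]], [[0.0, 0.0, 0.0], [0.1, -56.1, -21.6]], [[0.0, 0.0, 0.0], [0.1, -56.1, -21.6]]]
[[[0.0, 0.0, 0.0], [20.1, -43.2, 1.6]], [[0.0, 0.0, 0.0], [20.1, -43.2, 1.6]], [[0.0, 0.0, 0.0], [20.1, -43.2, 1.6]], [[0.0, 0.0, 0.0], [20.1, -43.2, 1.6]], [[0.0, 0.0, 0.0], [20.1, -43.2, 1.6]], [[0.0, 0.0, 0.0], [20.1, -43.2, 1.6]]]
```

Request:
jog_arm(series=[[[0, 0, 0], [-41, -21, -35], -1], [[0, 0, 0], [-41, -21, -35], -1], [[0, 0, 0], [-41, -21, -35], -1], [[0, 0, 0], [-41, -21, -35], -1], [[0, 0, 0], [0, -38, -47], -1], [[0, 0, 0], [0, -38, -47], -1], [[0, 0, 0], [0, -38, -47], -1], [[0, 0, 0], [0, -38, -47], -1]])

```text
clock: 1.1
eef_pos: [436.6, -296.4, 420.1]
tool_rot: [-0.805, 1.571, 2.637]
force: [1.1, -0.5, 0.3]
width: 85.7
```

Request:
jog_arm(series=[[[0, 0, 0], [0, -38, -47], -1], [[0, 0, 0], [0, -38, -47], -1], [[0, 0, 0], [0, -56, -21], -1], [[0, 0, 0], [0, -56, -21], -1], [[0, 0, 0], [0, -56, -21], -1], [[0, 0, 0], [0, -56, -21], -1], [[0, 0, 0], [0, -56, -21], -1], [[0, 0, 0], [0, 0, 0], -1]])

```text
clock: 2.1
eef_pos: [519.6, 106.9, 419.9]
tool_rot: [-1.536, 1.567, 1.917]
force: [-0.3, 0.3, -0.0]
width: 85.4
```

```bash
python3 - <<'E'
from h import *
p,r,s=pose(); print(p,s["qpos"],s["clock"])
g=down(-66.7)
plan([([434.5,345,225],g,6),([434.5,345,151],g,3)])
E
```

```text
[519.5747487  106.9247628  419.91589548] [-0.08376895  0.31351158 -0.23673571  1.59150545  0.07283855  1.24570849
 -1.59252461] 2.1
[[[-0.9, -0.0, 0.0], [32.6, -42.0, 1.4]], [[-0.9, -0.0, 0.0], [32.6, -42.0, 0.7]], [[-0.9, -0.0, 0.0], [32.6, -42.1, 0.0]], [[-0.9, -0.0, 0.0], [32.6, -42.1, -0.7]], [[-0.9, -0.0, 0.0], [32.5, -42.1, -1.3]], [[-0.9, -0.0, 0.0], [32.5, -42.1, -2.0]]]
[[[0.0, 0.0, 0.0], [24.7, 0.0, -0.0]], [[0.0, 0.0, 0.0], [24.7, 0.0, -0.0]], [[0.0, 0.0, 0.0], [24.7, 0.0, -0.0]]]
```

Request:
jog_arm(series=[[[-0.9, 0, 0], [32.6, -42, 1.4], -1], [[-0.9, 0, 0], [32.6, -42, 0.7], -1], [[-0.9, 0, 0], [32.6, -42, 0], -1], [[-0.9, 0, 0], [32.6, -42, -0.7], -1], [[-0.9, 0, 0], [32.6, -42, -1.3], -1], [[-0.9, 0, 0], [32.6, -42, -2], -1], [[0, 0, 0], [0, 0, 0], -1]])

```text
clock: 2.98
eef_pos: [435.4, 340.6, 222.1]
tool_rot: [-0.056, 1.565, -2.797]
force: [0.4, -0.8, -0.3]
width: 85.1
```

```bash
python3 - <<'E'
from h import *
g=down(-66.7)
p,r,s=pose(); print(p,s["qpos"]); plan([([434.5,345,151],g,4)])
a=get_image("top")["img"][170:260,165:275];b=get_image("side")["img"][160:260,245:355]
save(np.hstack([cv2.resize(a,(400,400),interpolation=2),cv2.resize(b,(400,400),interpolation=2)]),"g1.png")
E
```

```text
[435.40214982 340.62416062 222.06056307] [-0.52631679  0.54516092 -0.28145191  1.81964258  0.19724258  0.8091801
 -2.07686539]
[[[-0.1, 0.1, 0.0], [17.8, -1.1, -0.3]], [[-0.1, 0.1, 0.0], [17.8, -1.1, -0.3]], [[-0.1, 0.1, 0.0], [17.8, -1.1, -0.3]], [[-0.1, 0.1, 0.0], [17.8, -1.1, -0.2]]]
```

View pics/g1.png

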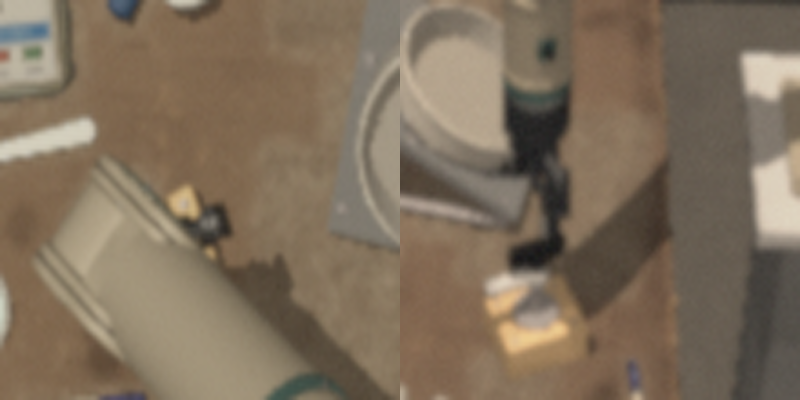

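Gripper is above the handle (side crop, finger at ~(548,220), handle ~(535,255)). Descend and close.

Request:
jog_arm(series=[[[0, 0.1, 0], [17.8, -1.1, -0.3], -1], [[0, 0.1, 0], [17.8, -1.1, -0.3], -1], [[0, 0.1, 0], [17.8, -1.1, -0.3], -1], [[0, 0.1, 0], [17.8, -1.1, -0.3], -1], [[0, 0, 0], [0, 0, 0], -1]])

```text
clock: 3.7
eef_pos: [438.9, 341.3, 153.4]
tool_rot: [2.854, 1.564, 0.105]
force: [0.0, -0.6, -0.2]
width: 85.5
```

Request:
jog_arm(series=[[[0, 0, 0], [0, 0, 0], 1], [[0, 0, 0], [0, 0, 0], 1], [[0, 0, 0], [0, 0, 0], 1], [[0, 0, 0], [0, 0, 0], 1], [[0, 0, 0], [0, 0, 0], 1], [[0, 0, 0], [0, 0, 0], 1]])

```text
clock: 4.45
eef_pos: [438.2, 343.7, 154.4]
tool_rot: [3.117, 1.563, 0.371]
force: [-0.5, -1.9, 6.0]
width: 19.6
```

Request:
jog_arm(series=[[[0, 0, 0], [0, 0, 0], 1], [[0, 0, 0], [0, 0, 0], 1], [[0, 0, 0], [-8, 0, 0], 1], [[0, 0, 0], [-15, 0, 0], 1], [[0, 0, 0], [-25, 0, 0], 1], [[0, 0, 0], [-25, 0, 0], 1], [[0, 0, 0], [-25, 0, 0], 1], [[0, 0, 0], [0, 0, 0], 1]])

```text
clock: 5.45
eef_pos: [438.1, 344.3, 253.9]
tool_rot: [-3.011, 1.559, 0.525]
force: [-0.0, 0.1, -3.3]
width: 19.7
```

```bash
python3 - <<'E'
from h import *
p,r,s=pose(); print(p,s["qpos"],s["force"],s["width"]); print(r.as_matrix().round(3))
a=get_image("top");b=get_image("side")
np.savez("t1.npz",img=a["img"],W=cloud(a));np.savez("s1.npz",img=b["img"],W=cloud(b))
save(np.hstack([cv2.resize(a["img"][190:250,180:240],(400,400),interpolation=2),cv2.resize(b["img"][180:260,245:325],(400,400),interpolation=2)]),"g2.png")
E
```

```text
[438.11051726 344.34701874 253.8550272 ] [-0.52370598  0.50422758 -0.28924265  1.78753051  0.18601233  0.86466148
 -2.07426446] [-0.01653505  0.13552843 -3.32565886] 19.694665394358175
[[ 0.01   0.385 -0.923]
 [ 0.006 -0.923 -0.385]
 [-1.    -0.002 -0.012]]
```

View pics/g2.png

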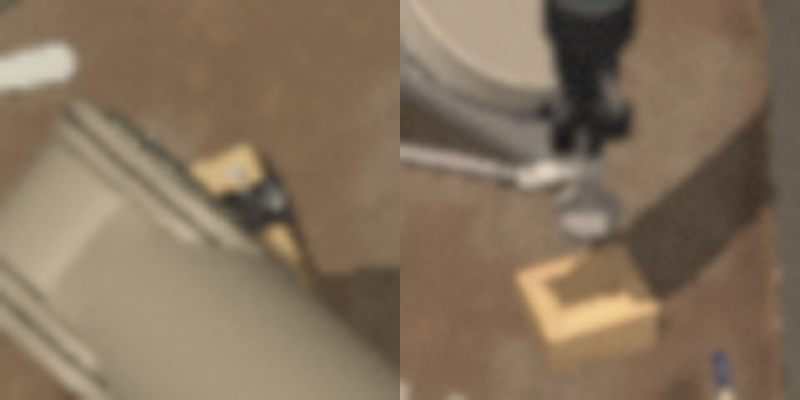

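Held and clear of the block: the flange is visible at (588,215) in the crop and the pocket is empty. Moving over the slot next.

```bash
cat >> h.py <<'E'
OFF=np.array([106.4,0,2.9])
RI=R.from_matrix(np.stack([-SZ,SX,-SY],1))
def tcp(h,rot,off=OFF,dx=0,dy=0): return SLOT+SZ*h+SX*dx+SY*dy-rot.apply(off)
E
python3 - <<'E'
from h import *
p,r,s=pose(); print(tcp(80,RI))
m=R.from_rotvec((RI*r.inv()).as_rotvec()*0.5)*r
plan([([480,290,395],m,6),(tcp(80,RI),RI,8)])
E
```

```text
[577.36259792  44.19774746 330.92713527]
[[[-4.5, 1.2, 2.3], [-23.9, 10.9, -3.4]], [[-4.5, 1.2, 2.3], [-23.4, 12.1, -3.0]], [[-4.5, 1.2, 2.3], [-22.8, 13.3, -2.4]], [[-4.5, 1.2, 2.3], [-22.2, 14.3, -1.8]], [[-4.5, 1.2, 2.3], [-21.6, 15.3, -1.1]], [[-4.5, 1.2, 2.3], [-21.0, 16.2, -0.3]]]
[[[-3.4, 0.9, 1.7], [14.2, 26.2, 16.4]], [[-3.4, 0.9, 1.7], [14.7, 24.7, 18.2]], [[-3.4, 0.9, 1.7], [15.1, 23.1, 19.8]], [[-3.4, 0.9, 1.7], [15.4, 21.5, 21.4]], [[-3.4, 0.9, 1.7], [15.7, 19.7, 22.8]], [[-3.4, 0.9, 1.7], [15.9, 17.8, 24.2]], [[-3.4, 0.9, 1.7], [16.0, 15.9, 25.5]], [[-3.4, 0.9, 1.7], [16.1, 13.8, 26.6]]]
```

Request:
jog_arm(series=[[[-4.5, 1.2, 2.3], [-23.9, 10.9, -3.4], 1], [[-4.5, 1.2, 2.3], [-23.4, 12.1, -3], 1], [[-4.5, 1.2, 2.3], [-22.8, 13.3, -2.4], 1], [[-4.5, 1.2, 2.3], [-22.2, 14.3, -1.8], 1], [[-4.5, 1.2, 2.3], [-21.6, 15.3, -1.1], 1], [[-4.5, 1.2, 2.3], [-21, 16.2, -0.3], 1]])

```text
clock: 6.3
eef_pos: [479.6, 289.7, 394.2]
tool_rot: [1.822, 1.297, -0.448]
force: [1.4, 0.6, -2.9]
width: 19.8
```

Request:
jog_arm(series=[[[-3.4, 0.9, 1.7], [14.2, 26.2, 16.4], 1], [[-3.4, 0.9, 1.7], [14.7, 24.7, 18.2], 1], [[-3.4, 0.9, 1.7], [15.1, 23.1, 19.8], 1], [[-3.4, 0.9, 1.7], [15.4, 21.5, 21.4], 1], [[-3.4, 0.9, 1.7], [15.7, 19.7, 22.8], 1], [[-3.4, 0.9, 1.7], [15.9, 17.8, 24.2], 1], [[-3.4, 0.9, 1.7], [16, 15.9, 25.5], 1], [[-3.4, 0.9, 1.7], [16.1, 13.8, 26.6], 1]])

```text
clock: 7.3
eef_pos: [576.2, 43.3, 329.0]
tool_rot: [1.573, 1.048, -0.204]
force: [0.6, -0.8, -2.6]
width: 19.5
```

```bash
cat > look.py <<'E'
from h import *
import sys
n=sys.argv[1]
p,r,s=pose(); print(p.round(1),np.round(s["qpos"],2),np.round(s["force"],1),s["width"],s["clock"])
print("err pos in stand (seat est)",(np.stack([SX,SY,SZ])@(p+r.apply(OFF)-SLOT)).round(1)," rot err (tool) deg",np.degrees((r.inv()*RI).as_rotvec()).round(1))
a=get_image("top");b=get_image("side")
np.savez("t"+n+".npz",img=a["img"],W=cloud(a));np.savez("s"+n+".npz",img=b["img"],W=cloud(b))
save(np.hstack([cv2.resize(a["img"][130:200,270:340],(400,400),interpolation=2),cv2.resize(b["img"][140:210,205:275],(400,400),interpolation=2)]),"l"+n+".png")
for nm,d in(("top",a),("side",b)):
    W=cloud(d); L=(W-SLOT)@np.stack([SX,SY,SZ],1)
    m=np.isfinite(L[...,0])&(abs(L[...,0])<60)&(abs(L[...,1])<85)&(L[...,2]>6)&(L[...,2]<170)
    for lo in range(0,170,10):
        k=m&(L[...,2]>=lo)&(L[...,2]<lo+10)
        if k.sum()>5: print(nm,lo,k.sum(),np.r_[np.percentile(L[k],2,axis=0)[:2],np.percentile(L[k],98,axis=0)[:2]].round(0))
E
python3 look.py 2
```

```text
[576.2  43.3 329. ] [-0.07  0.27 -0.22  2.06  0.74  0.44 -1.09] [ 0.6 -0.8 -2.6] 19.45742812072251 7.3
err pos in stand (seat est) [-1.8 -1.  78.8]  rot err (tool) deg [ 0.  -0.1  0.1]
top 0 114 [-55. -79.  56.  77.]
top 10 19 [-55. -83.  49.  73.]
top 50 7 [-59.  36. -52.  48.]
top 70 7 [-16. -10.  15.  25.]
top 80 101 [-15. -29.  24.  23.]
top 90 32 [ -6. -28.  26.  23.]
top 100 6 [ 3. -8.  7.  5.]
top 130 10 [-10.  15.   5.  54.]
top 140 60 [-11.  14.   6.  60.]
top 150 7 [-7. -9.  8. 59.]
top 160 12 [ -4. -35.   7.  34.]
side 0 33 [-57. -63.  53.  82.]
side 10 19 [-59. -73.  50.  71.]
side 20 11 [-60. -48. -46.  45.]
side 30 12 [-58. -60. -44.  53.]
side 40 13 [-57. -43. -45.  44.]
side 50 10 [-58. -39.   4.  50.]
side 70 19 [-23. -31.  25.  10.]
side 80 36 [-28. -31.  23.  22.]
side 130 23 [-12. -11.  11.  58.]
side 140 23 [-12.  -4.  11.  57.]
side 160 14 [-15.  -1.  19.  26.]
```

View pics/l2.png

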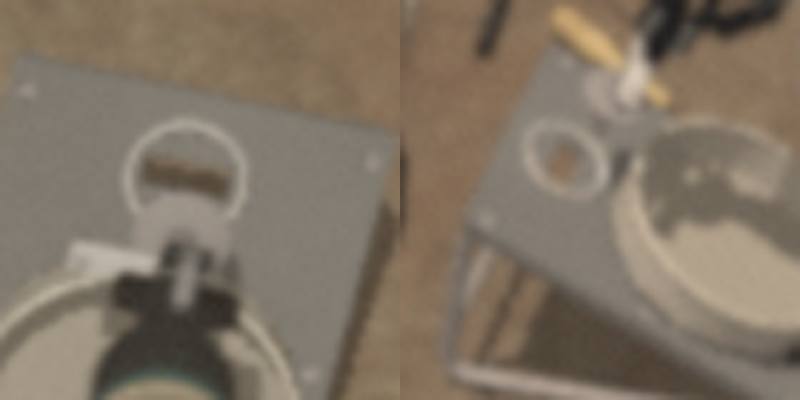

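Both views show the flange just up over the sieve edge, with the ring and slot ahead of it: top crop ring centre (185,178), flange (185,235); side crop ring (565,158), flange (620,105). I'll fit flange and ring in the same frame per camera, so calibration bias cancels.

```bash
cat > fit.py <<'E'
from h import *
from scipy.optimize import least_squares
import sys
n=sys.argv[1]; h=float(sys.argv[2])
B=np.stack([SX,SY,SZ],1)
for c in("t","s"):
    W0=np.load(("top" if c=="t" else "side")+"0.npz"); W1=np.load(c+n+".npz")
    L0=(W0["W"]-SLOT)@B; L=(W1["W"]-SLOT)@B; fin=np.isfinite(L[...,0])
    # ring from image 0 by brightness
    I=W0["img"].astype(int).sum(2); rr=np.hypot(L0[...,0],L0[...,1]); q=np.isfinite(rr)&(abs(L0[...,2])<12)
    base=np.median(I[q&(rr>45)&(rr<55)]); k=q&(rr<46)&(rr>28); w=np.clip(I[k]-base-20,0,None); P=L0[k][:,:2]
    f=lambda v:np.sqrt(w)*(np.hypot(P[:,0]-v[0],P[:,1]-v[1])-v[2])
    s=least_squares(f,[0,0,35.5]).x
    print(c,"ring",s.round(1),"deck z",np.median(L0[q&(rr>42)&(rr<60)][:,2]).round(1))
    # flange
    m=fin&(L[...,2]>h-6)&(L[...,2]<h+16)&(np.hypot(L[...,0]+2,L[...,1]+2)<38)
    P=L[m]; hull=cv2.convexHull(P[:,:2].astype(np.float32))[:,0]
    top=P[(np.hypot(P[:,0],P[:,1])<25)&(np.hypot(P[:,0],P[:,1])>12)]
    hu=hull[(hull[:,0]>-12)] if c=="t" else hull
    s2=least_squares(lambda v:np.hypot(hu[:,0]-v[0],hu[:,1]-v[1])-29,[0,0],loss="soft_l1").x
    A=np.c_[top[:,:2],np.ones(len(top))]; pl=np.linalg.lstsq(A,top[:,2],rcond=None)[0]
    print("  flange",s2.round(1),"mean",P.mean(0).round(1),"topz med",np.median(top[:,2]).round(1),"plane slopes deg",np.degrees(np.arctan(pl[:2])).round(1),"h=",pl[2].round(1),len(P))
    a=fin&(L[...,2]>h+50)&(L[...,2]<h+75)&(L[...,1]>28)&(L[...,1]<80)&(abs(L[...,0])<25); p=L[a]
    if len(p)>8:
        u=np.polyfit(p[:,1],p[:,0],1); uz=np.polyfit(p[:,1],p[:,2],1); print("  arm end y",np.percentile(p[:,1],97).round(1),"x mid",np.median(p[:,0]).round(1),"yaw deg",np.degrees(np.arctan(u[0])).round(1),"z med",np.median(p[:,2]).round(1),"pitch",np.degrees(np.arctan(uz[0])).round(1),len(p))
E
python3 fit.py 2 79
```

```text
t ring [ 1.7  0.1 35.5] deck z 0.6
  flange [-3. -2.] mean [ 6.3 -1.  86.8] topz med 86.9 plane slopes deg [ 0.7 -0.8] h= 86.5 137
  arm end y 60.1 x mid -1.0 yaw deg -2.7 z med 145.4 pitch -0.1 57
s ring [ 2.6 -2.  37. ] deck z -1.3
  flange [-0.4 -6.4] mean [ 2.4 -3.9 83.1] topz med 84.1 plane slopes deg [3.  7.1] h= 82.9 54
  arm end y 57.7 x mid -1.0 yaw deg 0.3 z med 138.0 pitch -1.7 24
```

Request:
jog_arm(series=[[[0, 0, 0], [0, 4, -2.7], 1], [[0, 0, 0], [15, 0, 0], 1], [[0, 0, 0], [15, 0, 0], 1], [[0, 0, 0], [15, 0, 0], 1], [[0, 0, 0], [0, 0, 0], 1]])

```text
clock: 8.02
eef_pos: [603.0, 43.4, 293.1]
tool_rot: [1.576, 1.048, -0.201]
force: [-0.3, 0.0, -1.9]
width: 19.6
```

```bash
python3 look.py 3 | head -2; python3 fit.py 3 34
```

```text
[603.   43.4 293.1] [-0.12  0.36 -0.15  2.05  0.84  0.36 -1.2 ] [-0.3  0.  -1.9] 19.64832800589684 8.025
err pos in stand (seat est) [ 2.9  4.7 34.6]  rot err (tool) deg [-0.  -0.1  0. ]
t ring [ 1.7  0.1 35.5] deck z 0.6
  flange [1.1 4.3] mean [11.2  5.1 42. ] topz med 42.7 plane slopes deg [ 0.3 -0.6] h= 42.3 131
  arm end y 65.3 x mid 4.2 yaw deg -4.9 z med 101.3 pitch 1.3 60
s ring [ 2.6 -2.  37. ] deck z -1.3
  flange [3.8 4.5] mean [ 6.3 11.8 41. ] topz med 41.9 plane slopes deg [ 0.9 -0.5] h= 41.5 57
  arm end y 70.5 x mid 4.0 yaw deg 1.8 z med 98.6 pitch -2.7 32
```

View pics/l3.png

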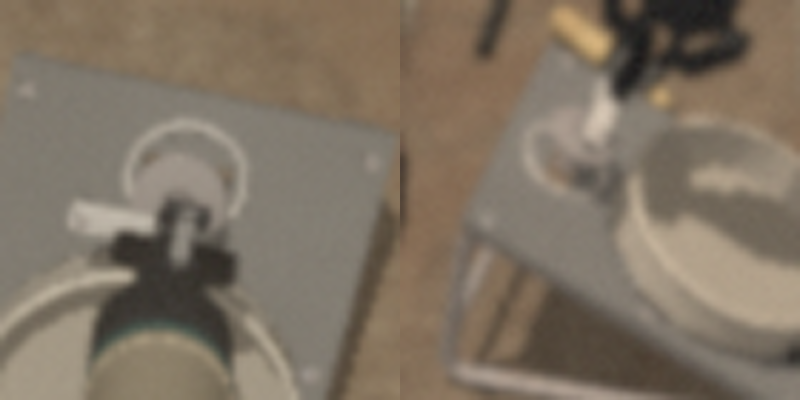

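The flange sits about 5 mm too far to +y (arm side); correcting.

Request:
jog_arm(series=[[[0, 0, 0], [0, -0.4, 4.7], 1], [[0, 0, 0], [0, 0, 0], 1], [[0, 0, 0], [0, 0, 0], 1]])

```text
clock: 8.5
eef_pos: [601.9, 37.1, 294.4]
tool_rot: [1.577, 1.045, -0.203]
force: [-0.4, 0.2, -1.9]
width: 20.1
```

```bash
python3 look.py 4 | head -2; python3 fit.py 4 34
```

```text
[601.9  37.1 294.4] [-0.11  0.35 -0.14  2.06  0.84  0.36 -1.19] [-0.4  0.2 -1.9] 20.113339781108696 8.5
err pos in stand (seat est) [ 4.  -1.8 35.6]  rot err (tool) deg [-0.2 -0.1 -0.1]
t ring [ 1.7  0.1 35.5] deck z 0.6
  flange [ 2.3 -2.6] mean [12.8 -1.3 43.2] topz med 43.8 plane slopes deg [ 2.3 -0.8] h= 43.0 127
  arm end y 59.2 x mid 5.5 yaw deg -5.1 z med 102.5 pitch -4.4 50
s ring [ 2.6 -2.  37. ] deck z -1.3
  flange [ 3.8 -3. ] mean [ 7.2  4.5 39.9] topz med 40.5 plane slopes deg [ 0.7 -1.8] h= 41.0 55
  arm end y 66.4 x mid 4.9 yaw deg -0.7 z med 100.0 pitch -2.4 29
```

Request:
jog_arm(series=[[[0, 0, 0], [0, -1, -1.2], 1], [[0, 0, 0], [5, 0, 0], 1], [[0, 0, 0], [5, 0, 0], 1], [[0, 0, 0], [5, 0, 0], 1], [[0, 0, 0], [3, 0, 0], 1], [[0, 0, 0], [0, 0, 0], 1]])

```text
clock: 9.35
eef_pos: [610.1, 36.7, 277.5]
tool_rot: [1.575, 1.046, -0.203]
force: [0.1, -0.4, -2.6]
width: 20.0
```

```bash
python3 look.py 5 | head -2; python3 fit.py 5 17
```

```text
[610.1  36.7 277.5] [-0.14  0.39 -0.11  2.06  0.9   0.32 -1.24] [ 0.1 -0.4 -2.6] 19.96407380544286 9.35
err pos in stand (seat est) [ 2.4 -0.5 17. ]  rot err (tool) deg [-0.1 -0.1 -0.1]
t ring [ 1.7  0.1 35.5] deck z 0.6
  flange [ 0.6 -0.5] mean [10.8  0.8 23.9] topz med 24.7 plane slopes deg [-1.4  0.5] h= 25.0 124
  arm end y 60.0 x mid 3.6 yaw deg -1.4 z med 83.7 pitch -3.3 51
s ring [ 2.6 -2.  37. ] deck z -1.3
  flange [2.2 1.8] mean [ 5.3  8.5 22.8] topz med 22.9 plane slopes deg [-2.2 -5.3] h= 23.7 58
  arm end y 64.8 x mid 3.3 yaw deg -2.0 z med 82.7 pitch -6.8 28
```

No contact force with the head 9 mm into the slot. Continuing down.

Request:
jog_arm(series=[[[0, 0, 0], [4, 0, 0], 1], [[0, 0, 0], [4, 0, 0], 1], [[0, 0, 0], [4, 0, 0], 1], [[0, 0, 0], [2, 0, 0], 1], [[0, 0, 0], [0, 0, 0], 1]])

```text
clock: 10.07
eef_pos: [616.9, 35.3, 265.5]
tool_rot: [1.576, 1.046, -0.203]
force: [-0.2, -0.7, -1.3]
width: 19.5
```

```bash
python3 look.py 6 | head -2; python3 fit.py 6 3
```

```text
[616.9  35.3 265.5] [-0.15  0.42 -0.08  2.06  0.94  0.3  -1.28] [-0.2 -0.7 -1.3] 19.480716591013916 10.075
err pos in stand (seat est) [ 2.5 -0.5  3.1]  rot err (tool) deg [-0.1 -0.1 -0.1]
t ring [ 1.7  0.1 35.5] deck z 0.6
  flange [ 7.1 -3.5] mean [10.9 -2.4  6.8] topz med 8.7 plane slopes deg [-2.4 -1.1] h= 9.3 207
  arm end y 61.0 x mid 4.5 yaw deg -4.0 z med 70.0 pitch -3.5 54
s ring [ 2.6 -2.  37. ] deck z -1.3
  flange [-4.   4.5] mean [0.7 6.9 5.8] topz med 7.0 plane slopes deg [-1.8 -5.7] h= 8.2 95
  arm end y 68.5 x mid 3.1 yaw deg -2.5 z med 66.7 pitch -4.5 31
```

Request:
jog_arm(series=[[[0, 0, 0], [1.5, 0, 0], 1], [[0, 0, 0], [1.5, 0, 0], 1], [[0, 0, 0], [1, 0, 0], 1], [[0, 0, 0], [0, 0, 0], 1]])

```text
clock: 10.68
eef_pos: [618.5, 34.7, 262.8]
tool_rot: [1.575, 1.045, -0.204]
force: [-6.8, -0.9, 4.9]
width: 19.5
```

```bash
python3 look.py 7 | head -2; python3 fit.py 7 0 | grep -v ring
```

```text
[618.5  34.7 262.8] [-0.15  0.42 -0.07  2.06  0.95  0.29 -1.3 ] [-6.8 -0.9  4.9] 19.53403816270512 10.675
err pos in stand (seat est) [ 2.6 -0.9 -0.1]  rot err (tool) deg [-0.2 -0.  -0.1]
  flange [6.7 0.4] mean [10.5 -2.6  5.4] topz med 7.8 plane slopes deg [-0.3  2.6] h= 7.4 204
  arm end y 60.1 x mid 3.4 yaw deg -4.5 z med 66.4 pitch 1.1 51
  flange [-1.7  3.1] mean [-1.   5.6  2.5] topz med 5.3 plane slopes deg [-2.4 -6.2] h= 6.1 105
  arm end y 67.6 x mid 3.6 yaw deg -1.3 z med 64.4 pitch -4.6 28
```

Flange home: about 10 N contact, seat height about 0 by tool and both cameras. Now the quarter turn about the stem.

Request:
jog_arm(series=[[[-7.5, 0, 0], [-0.8, -0.4, 0], 1], [[-7.5, 0, 0], [0, -0.4, 0], 1], [[-7.5, 0, 0], [0, -0.4, 0], 1], [[-7.5, 0, 0], [0, -0.4, 0], 1], [[-7.5, 0, 0], [0, -0.4, 0], 1], [[-7.5, 0, 0], [0, -0.4, 0], 1], [[0, 0, 0], [0, 0, 0], 1]])

```text
clock: 11.65
eef_pos: [616.7, 34.5, 262.0]
tool_rot: [0.793, 1.045, -0.203]
force: [0.7, -0.3, -1.8]
width: 19.8
```

```bash
python3 look.py 8 | head -2
```

```text
[616.7  34.5 262. ] [-0.01  0.43 -0.26  2.06  1.1   0.36 -0.65] [ 0.7 -0.3 -1.8] 19.76062605819653 11.65
err pos in stand (seat est) [ 2.8 -0.4  0.1]  rot err (tool) deg [44.8 -0.1 -0.1]
```

Request:
jog_arm(series=[[[-7.5, 0, 0], [0, -0.4, 0], 1], [[-7.5, 0, 0], [0, -0.4, 0], 1], [[-7.5, 0, 0], [0, -0.4, 0], 1], [[-7.5, 0, 0], [0, -0.4, 0], 1], [[-7.5, 0, 0], [0, -0.4, 0], 1], [[-6, 0, 0], [0, -0.3, 0], 1], [[0, 0, 0], [0, 0, 0], 1]])

```text
clock: 12.62
eef_pos: [615.3, 32.7, 261.4]
tool_rot: [0.034, 1.045, -0.203]
force: [-0.1, -1.4, -1.7]
width: 19.6
```

```bash
python3 look.py 9 | head -2
```

```text
[615.3  32.7 261.4] [ 0.1   0.45 -0.42  2.06  1.19  0.42  0.04] [-0.1 -1.4 -1.7] 19.553736426489362 12.625
err pos in stand (seat est) [ 2.5 -0.5  0.1]  rot err (tool) deg [88.2  0.  -0.1]
```

View pics/l9.png

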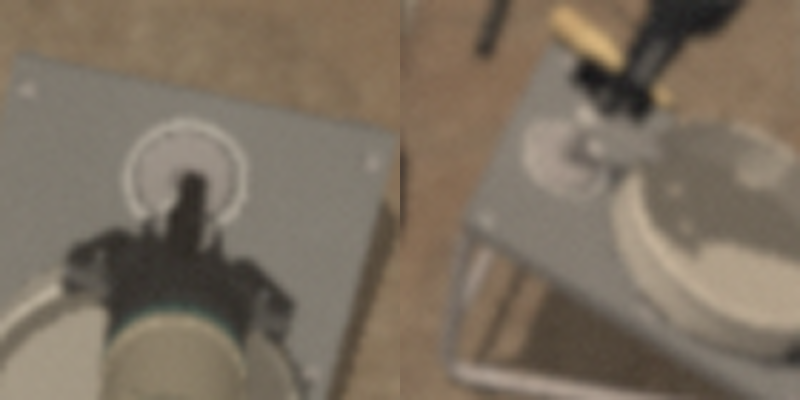

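The flange sits concentric in the ring (top crop (185,175)) and the arm points down the slope over the rim. Releasing and backing off along the stem.

Request:
jog_arm(series=[[[0, 0, 0], [0, 0, 0], -1], [[0, 0, 0], [0, 0, 0], -1], [[0, 0, 0], [0, 0, 0], -1], [[0, 0, 0], [0, 0, 0], -1], [[0, 0, 0], [0, 0, 0], -1], [[0, 0, 0], [-10, 0, 0], -1], [[0, 0, 0], [-20, 0, 0], -1], [[0, 0, 0], [-30, 0, 0], -1]])

```text
clock: 13.72
eef_pos: [585.0, 39.0, 313.6]
tool_rot: [0.03, 1.047, -0.204]
force: [0.3, -0.2, 0.5]
width: 85.4
```

Request:
jog_arm(series=[[[0, 0, 0], [-40, 0, 0], -1], [[0, 0, 0], [-40, 0, 0], -1], [[0, 0, 0], [-30, 0, 0], -1], [[0, 0, 0], [0, 50, 0], -1], [[0, 0, 0], [0, 50, 0], -1], [[0, 0, 0], [0, 50, 0], -1], [[0, 0, 0], [0, 50, 0], -1], [[0, 0, 0], [0, 0, 0], -1]])

```text
clock: 14.72
eef_pos: [576.3, 250.2, 411.7]
tool_rot: [0.038, 1.047, -0.189]
force: [0.2, -0.6, 0.4]
width: 85.5
```

```bash
python3 - <<'E'
from h import *
p,r,s=pose(); print(p.round(1),s["clock"],np.round(s["force"],1),np.round(s["qpos"],2))
a=get_image("top");b=get_image("side"); B=np.stack([SX,SY,SZ],1)
save(np.hstack([cv2.resize(a["img"][135:240,250:355],(400,400),interpolation=2),cv2.resize(b["img"][135:215,205:285],(400,400),interpolation=2)]),"f1.png")
for nm,d in(("top",a),("side",b)):
    W=cloud(d);L=(W-SLOT)@B; f=np.isfinite(L[...,0])
    k=f&(abs(L[...,1]+1)<25)&(L[...,0]<-22)&(L[...,0]>-70)&(L[...,2]>58)&(L[...,2]<76); q=L[k]
    if len(q)>5: u=np.polyfit(q[:,0],q[:,1],1); uz=np.polyfit(q[:,0],q[:,2],1); print(nm,"arm",len(q),q.mean(0).round(1),"end",np.percentile(q[:,0],3).round(1),"yaw",np.degrees(np.arctan(u[0])).round(1),"pitch",np.degrees(np.arctan(uz[0])).round(1))
    k=f&(abs(L[...,1])<30)&(abs(L[...,0])<60)&(L[...,2]>80)&(L[...,2]<130); q=L[k]
    if len(q)>5: u=np.polyfit(q[:,0],q[:,1],1); print(nm,"handle",len(q),q.mean(0).round(1),"top",np.percentile(q[:,2],95).round(1),"yaw",np.degrees(np.arctan(u[0])).round(1),np.percentile(q[:,0],[2,98]).round(0))
    for w,W2 in(("now",L),("before",(np.load(nm+"0.npz")["W"]-SLOT)@B)):
        k=np.isfinite(W2[...,0])&(abs(W2[...,2]-50)<6)&(np.hypot(W2[...,0]+150,W2[...,1])<125)&(W2[...,0]<-65);q=W2[k]
        c=least=cv2.minEnclosingCircle(q[:,:2].astype(np.float32)); print(nm,w,"sieve",np.round(c[0],1),round(c[1],1))
E
```

```text
[576.3 250.2 411.7] 14.725 [ 0.2 -0.6  0.4] [-0.13  0.36 -0.73  1.74  0.84  0.97  0.12]
top arm 21 [-50.6   6.6  68. ] end -61.6 yaw 14.0 pitch -7.6
top handle 117 [  1.9   1.7 109.3] top 117.2 yaw -1.6 [-34.  33.]
top now sieve [-1.496e+02  1.000e-01] 105.7
top before sieve [-148.7   -0.4] 105.0
side arm 12 [-54.4   8.6  64.9] end -61.3 yaw 16.8 pitch 1.7
side handle 77 [  7.9   7.8 100. ] top 117.0 yaw -5.4 [-15.  32.]
side now sieve [-147.3    5.6] 109.4
side before sieve [-145.6    1.1] 109.5
```

View pics/f1.png

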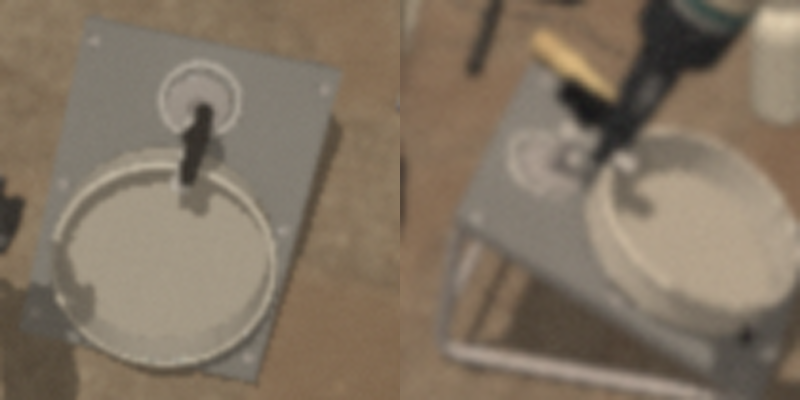

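The top view shows the arm straight down the slope over the rim, the flange inside the ring, and the gripper clear. Handing in.

```bash
python3 -c "
from cell import *
print(finish_job())"
```

```text
the job is handed in; nothing more can be done
None
```

The hold-down is locked in the stand with its arm pointing down the slope over the sieve's rim, and I handed the job in at about 15 s on the clock. I got no verdict back.

I took the black-handled hold-down from the wooden block and left the blue one alone. I passed its head lengthwise through the slot until the flange touched with about 10 N at zero seat height. Then I turned it 88 degrees about the stem, let go and backed well clear.

**Last checks that agreed:**
- The flange sits concentric in the ring.
- The handle is within about 2 degrees of the slope line in the top view.
- The sieve moved about 1 mm by the top view.
- No outside force was left on the tool.

**Checks that disagreed or were not made:**
- **Arm direction:** fits to the few visible arm pixels gave 14 to 17 degrees of skew. The handle half-hides the arm there, so I trusted the handle line instead. The side view put the handle at about 5 degrees.
- **Sieve position:** the side view showed about 5 mm sideways, with the gripper and hold-down partly in the way. That is still inside the 12 mm limit.
- **Handle height:** its top read about 4 mm higher than nominal. A similar reading of 2 to 8 mm too high came before I gripped it, so I put this down to depth error.
- **Bottle, brush and tin:** I did not re-measure these after the move. The arm's path stayed clear of them.

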